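# Shut the incubator door onto its catch

### The job

Two small white cabinets stand on the laboratory bench with their doors open. Push the door of the larger one, the incubator with the clear window in its door, fully shut until it snaps onto its catch and stays there without being held. Leave the smaller drying cabinet airing, its door standing open as it is.

Things in the scene. Friction and masses are not known exactly. Their poses are not given: they have to be found in the camera images.
- incubator: Larger white cabinet, fixed; left or right of the drying cabinet. 240 mm wide (y), 220 deep (x), roof 220 mm over the bench (control pod to 240). Origin: centre of its underside. Its x axis points to its back, z up; the open front faces -x, to the robot. Its door hangs on an upright hinge axis at x = -110, y = +120 mm in this frame.
- incubator_door (a joint): The incubator door's angle, rad: 0 shut, starts at 0.5 to 1.1, opens to the robot. It swings freely and stays where left. From 0.1 rad inwards its striker (steel tongue on the top edge, 185-215 mm from the hinge, top at 241 mm) rides over a sprung ball in the roof: up to about 6 N needed 170 mm from the hinge; past the crest at 0.04 it snaps to 0 on a stop and is held, before it it springs back.
- incubator_door_face (a point): Good push point on the door's flat outer face, moving with it: 170 mm from the hinge axis, 180 mm up. Its +x points into the door (push that way), +y along it to the hinge. Door: clear window, white rim, 238 mm wide, 18 thick (outer face 18 mm before the hinge axis), 14 to 222 mm up; bar handle 218 mm from the hinge, 60 to 140 mm up, 29 mm proud.
- dryer_door_edge (a point): Top corner at the free edge, mid thickness, of the smaller drying cabinet's door, 160 mm up; it must stay there. +y runs along the door to its hinge, -x out of its outer face. Cabinet: white, 170 mm wide, 160 deep, 160 tall; windowless door 168 mm wide, 14 thick, hinged at its front left, open 0.6 to 1.1 rad towards the robot.

How it is judged:
At the end, for the whole second after the job is handed in: The incubator's door is shut onto its catch (within 0.025 rad of fully shut) and stays so by itself; the free edge of the drying cabinet's door is within 30 mm of where it began (value of joint incubator_door below 0.025 rad and distance of dryer_door_edge from where it was at the start of the episode below 0.03 m); the robot touches nothing.
It fails at once if the drying cabinet's door is moved by more than 30 mm (distance of dryer_door_edge from where it was at the start of the episode above 0.03 m).
It also fails if it takes over 34 s, if anything falls off the work surface, if the arm or the gripper's body presses on something with over 40 N, if the wrist force passes 120 N, or if a joint passes its speed limit or range.

### The arm

A 6-joint arm with a two-finger parallel gripper is mounted at the origin on the work surface. World frame = base frame: x ahead of the robot, y to its left, z up, the work surface at z = 0. Lengths are in m, angles in rad, forces in N, time in s.
With the tool pointing down it reaches from about 0.25 to 0.775 m from the base axis. Payload 4 kg.
Tool frame: the origin (TCP) lies midway between the tips of the shut fingers; the grasp point (between the pads) lies robot.tcp_to_grasp behind it (robot.tcp_to_grasp is the distance from the TCP to the grasp point, in m); y points along the fingers, x is the direction in which the jaws open and shut, and the axes are right-handed (so a half turn about y gives the same grasp; the last joint's range is limited). The gripper opens to 94 mm and grips with 3 to 60 N. Pads are 16 mm wide; open, the fingers measure 119 mm over their backs; the gripper's body (75 mm by 177 mm) begins 78 mm behind the grasp point.
Start: joints at [-1.276, 0.087, 1.371, -0, 1.684, -0.103], TCP at [0.213, -0.507, 0.206] pointing down, gripper open.
Joint ranges: [-3.1, 3.1], [-0.76, 2.03], [0.27, 2.55], [-1.08, 4.22], [0.17, 2.65], [-2.57, 2.57]. Speed limits (rad/s): [2.79, 2.79, 3.14, 3.14, 3.14, 3.14].

### API

Orientations are given as [roll, pitch, yaw] about the fixed x, y, z axes, in that order (R = Rz(yaw) Ry(pitch) Rx(roll)).
In Python, from bench import robot gives the robot as it stands.
- The arm moves only by the tool arm_command, never from a script. Its argument "series" is text: rows parted by semicolons, each of 7 numbers parted by spaces: the turn, a rotation vector about the tool's x, y, z in rad, then the shift along the tool's x, y, z in m, then the finger opening in m, from 0 to 0.094. A call has 1 to 12 rows; each row shifts and turns the pose as measured when the row begins, along the tool's axes as they then stand; what a row does not reach is not made up. A row lasts 1/10 s, in which the tool goes at most 50 mm and 8.59 degrees, less where a joint would pass 70% of its speed; a pose out of reach is approached as far as the arm can. A call with a gripper value outside its range is refused whole. The fingers move at their own pace and stop on an object; the grip force is fixed at half the most. Time passes only in rows, so rows that do not move let the fingers close. It gives the time, the measured TCP pose, the force and the opening at its end, in the units of the state.
- robot.get_obs(): the state, without advancing time (a new reading comes with each control period).
- robot.snapshot(name): name is "side" or "top" or "wrist"; returns the picture (420x560x3 uint8, blue, green, red); there is no depth.
- robot.camera_params(name): a dict with "fx", "fy", "cx", "cy" (pixels), "distortion" ([k1, k2, p1, p2, k3] as OpenCV has them; the pictures are not rectified), "extrinsics" (4x4, takes a point from camera to world coordinates). Camera axes: x right, y up, looking along -z (the intrinsics and any distortion apply to the point x, -y, -z); pixel columns grow to the right and rows downward; lengths in m; the calibration is good to about 2 mm. A picture is of the moment at which its call begins: read the wrist's pose just before it. camera_params takes no time and is no camera call; for the wrist camera it gives the pose at the moment of the call.
- robot.close_job(): hands the job in, once; it reports no verdict.
Trained networks look in the newest picture that a camera, given by its name, has taken for a name from the list of things; names that differ only in an ending like _2 or _b are one class to them, and where a whole thing is asked for, a point or a joint stands for the part that bears it (a point fixed in the world has none). Each returns a list of dicts, best first, with "score" (0 to 1); they miss things now and then, are a little off and sometimes report something else, mostly with a low value. They report only what shows in the picture. A call takes as long as a camera call.
- robot.spot_in(camera, target): "centre" ([x, y, z] in m, in the coordinates of the camera as it stood for that picture, good to about 4 mm: the middle of the surface that is visible of it).
The state is a dict: "time": time; "joint_positions": joint angles; "qvel": joint speeds; "joint_torque": joint torques, N m; "tool_pos": TCP position; "ee_rot": TCP orientation; "wrist_force": force on the tool from outside, world axes, zero at the start; "wrist_torque": the same for the moment, N m; "width": finger opening in m.
Only numpy, scipy, OpenCV 4.12 (cv2) and the standard library are available. Lean on these libraries where they do the work, as an engineer would, in place of code of your own. Each camera call takes 0.05 s, during which the arm holds its last target.

## Working session

There is one attempt and no reset: what is moved stays moved. The work goes in short steps, Python scripts to look and compute and a tool call to move; the robot and the scene stay as the last step left them, time stands still between calls to the robot, and variables do not carry over. Pictures are saved under pics/ and viewed, and the job is handed in when it is done.

Besides the shell and the picture viewer there is one more tool, called after "Emit:" in YAML: its name, and indented under it one key for each argument. arm_command: Moves the arm, as the interface text tells. Its arguments: {"type":"object","properties":{"series":{"type":"string"}},"required":["series"]}

```bash
mkdir -p pics
python3 - <<'E'
from bench import robot
import cv2,numpy as np
o=robot.get_obs();print(o)
for c in ["side","top"]:
    im=robot.snapshot(c);cv2.imwrite(f"pics/{c}0.png",im)
    p=robot.camera_params(c);print(c,p)
    E=np.array(p["extrinsics"])
    for t in ["incubator","incubator_door","incubator_door_face","dryer_door_edge"]:
        for r in robot.spot_in(c,t)[:2]:
            print(t,round(r["score"],2),(E@np.r_[r["centre"],1])[:3].round(3))
E
```

```text
{'time': 0.0, 'joint_positions': array([-1.27613132e+00,  8.79510923e-02,  1.37225284e+00, -1.36805556e-06,
        1.68357631e+00, -1.03090582e-01]), 'qvel': array([ 0.0004985 , -0.00061858,  0.00062588,  0.00042226,  0.00053358,
        0.00126394]), 'joint_torque': array([-2.16914882e-04, -3.40176558e+01, -3.02429402e+01,  7.17938505e-02,
        3.29637690e-02, -1.63897462e-04]), 'tool_pos': array([ 0.21288372, -0.5065393 ,  0.20430702]), 'ee_rot': array([-1.57057256,  0.00217612, -1.17304064]), 'wrist_force': array([ 0.44751663, -0.21549386, -0.41714981]), 'wrist_torque': array([ 0.00150571, -0.02723722,  0.00040655]), 'width': 0.0940781137647794}
side {'fx': 380.1798702434418, 'fy': 380.1798702434418, 'cx': 278.7045581723905, 'cy': 206.01924355945147, 'distortion': array([0.00255266, 0.        , 0.        , 0.        , 0.        ]), 'extrinsics': array([[-0.82112648,  0.54110424, -0.18154201,  0.50478557],
       [-0.57074005, -0.77698768,  0.26560485,  0.24333903],
       [ 0.002664  ,  0.32170847,  0.94683502,  0.97083786],
       [ 0.        ,  0.        ,  0.        ,  1.        ]])}
incubator 0.65 [0.699 0.238 0.217]
incubator 0.22 [0.511 0.202 0.222]
incubator_door 0.85 [0.507 0.197 0.224]
dryer_door_edge 0.8 [ 0.56  -0.145  0.106]
top {'fx': 419.32510361778543, 'fy': 419.32510361778543, 'cx': 270.9931456530634, 'cy': 215.48404235592662, 'distortion': array([0.02354214, 0.        , 0.        , 0.        , 0.        ]), 'extrinsics': array([[ 0.16996129,  0.9600309 , -0.22238217,  0.48008895],
       [-0.98544664,  0.16622765, -0.03554286, -0.01680026],
       [ 0.00284382,  0.22518667,  0.97431149,  0.92147106],
       [ 0.        ,  0.        ,  0.        ,  1.        ]])}
incubator 0.94 [0.674 0.23  0.219]
incubator_door 0.86 [0.517 0.209 0.22 ]
incubator_door_face 0.64 [0.512 0.204 0.223]
dryer_door_edge 0.73 [ 0.558 -0.147  0.132]
```

View pics/top0.png

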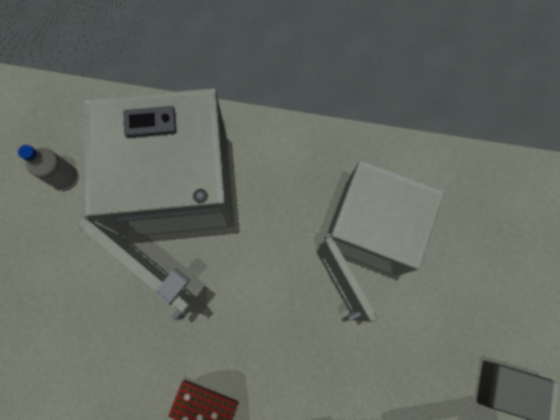

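View pics/side0.png

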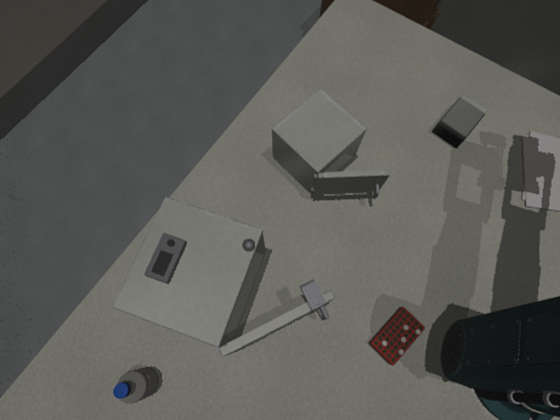

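The top view shows the incubator roof with corners near (86,102), (216,90), (223,204) and (88,216). Its door runs from the hinge near (85,222) to the free end near (180,310), with the striker at (173,286). The dryer is on the right and its door ends near (372,320).

```bash
cat > h.py <<'E'
from bench import robot
import cv2,numpy as np
def unp(c,uv,z):
    p=robot.camera_params(c);E=np.array(p["extrinsics"])
    K=np.array([[p["fx"],0,p["cx"]],[0,p["fy"],p["cy"]],[0,0,1]])
    n=cv2.undistortPoints(np.array([[uv]],float),K,np.array(p["distortion"]))[0,0]
    d=E[:3,:3]@np.array([n[0],-n[1],-1]);o=E[:3,3]
    return o+d*(z-o[2])/d[2]
def proj(c,P):
    p=robot.camera_params(c);E=np.linalg.inv(np.array(p["extrinsics"]))
    K=np.array([[p["fx"],0,p["cx"]],[0,p["fy"],p["cy"]],[0,0,1]])
    q=(E[:3,:3]@np.atleast_2d(P).T).T+E[:3,3]
    q=q*[1,-1,-1]
    return cv2.projectPoints(q,np.zeros(3),np.zeros(3),K,np.array(p["distortion"]))[0][:,0]
E
python3 - <<'E'
from h import *
for n,uv,z in [("BL",(86,102),.22),("BR",(216,90),.22),("FR",(223,204),.22),("FL",(88,216),.22),("striker",(173,286),.241),("freeouter",(163,296),.222),("hingeouter",(80,222),.222),("dryfree",(371,320),.16)]:
    print(n,unp("top",uv,z).round(3))
for n,uv,z in [("BL",(114,306),.22),("BR",(166,198),.22),("FR",(264,232),.22),("FL",(221,347),.22),("hinge",(223,353),.222),("free",(333,293),.222),("striker",(316,293),.241)]:
    print("s",n,unp("side",uv,z).round(3))
im=cv2.imread("pics/top0.png");cv2.imwrite("pics/tc.png",cv2.resize(im[190:340,60:260],None,fx=4,fy=4,interpolation=2))
im=cv2.imread("pics/side0.png");cv2.imwrite("pics/sc.png",cv2.resize(im[220:370,190:390],None,fx=4,fy=4,interpolation=2))
E
```

```text
BL [0.791 0.376 0.22 ]
BR [0.856 0.149 0.22 ]
FR [0.646 0.094 0.22 ]
FL [0.586 0.316 0.22 ]
striker [0.495 0.143 0.241]
freeouter [0.477 0.16  0.222]
hingeouter [0.573 0.326 0.222]
dryfree [ 0.498 -0.194  0.16 ]
s BL [0.792 0.378 0.22 ]
s BR [0.853 0.153 0.22 ]
s FR [0.641 0.096 0.22 ]
s FL [0.579 0.32  0.22 ]
s hinge [0.57  0.326 0.222]
s free [0.461 0.119 0.222]
s striker [0.488 0.14  0.241]
```

View pics/tc.png

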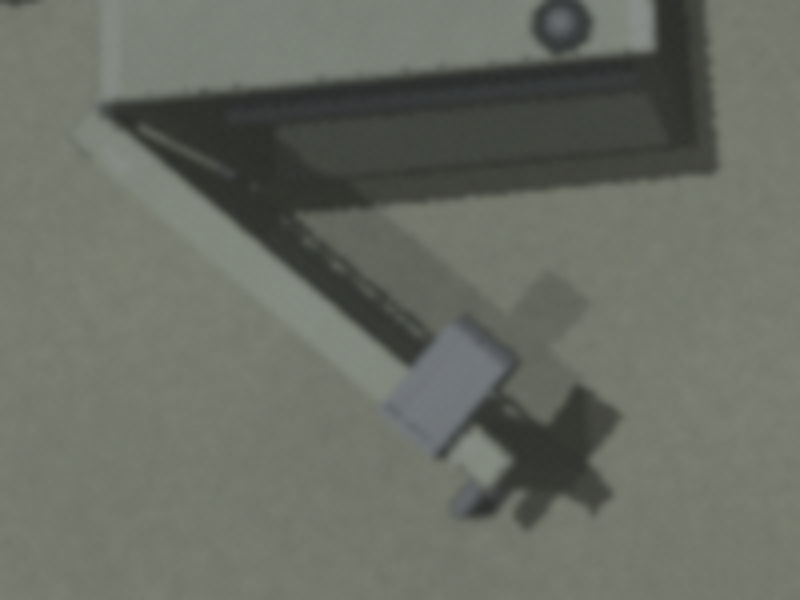

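View pics/sc.png

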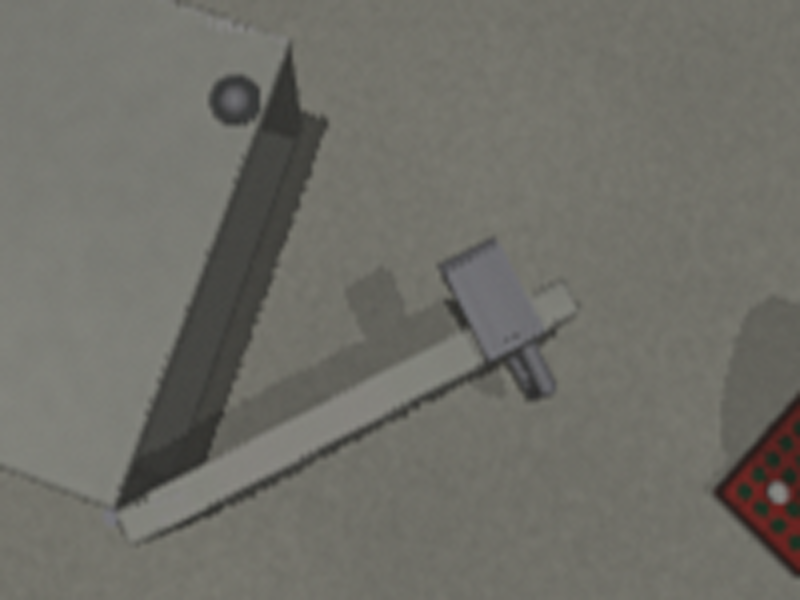

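Run:
```python
from h import *
from scipy.optimize import least_squares
print(robot.tcp_to_grasp)
def inc(p):
    x,y,a=p[:3]
    R=np.array([[np.cos(a),-np.sin(a)],[np.sin(a),np.cos(a)]])
    f=lambda X,Y,Z:np.r_[R@[X,Y]+[x,y],Z]
    return f
def door(p,r,out,Z):  # r from hinge, out = outward
    f=inc(p);t=p[3]
    # closed dir (0,-1), outward (-1,0); open rotates clockwise by t
    c,s=np.cos(-t),np.sin(-t);M=np.array([[c,-s],[s,c]])
    v=M@np.array([-out,-r])
    return f(-.11+v[0],.12+v[1],Z)
obs=[("top",lambda p:inc(p)(.11,.12,.22),(86,102)),("top",lambda p:inc(p)(.11,-.12,.22),(216,90)),("top",lambda p:inc(p)(-.11,-.12,.22),(223,203.5)),("top",lambda p:inc(p)(-.11,.12,.22),(87,216)),
("side",lambda p:inc(p)(.11,.12,.22),(114,306)),("side",lambda p:inc(p)(.11,-.12,.22),(166,198)),("side",lambda p:inc(p)(-.11,-.12,.22),(263,231)),("side",lambda p:inc(p)(-.11,.12,.22),(220,346)),
("side",lambda p:door(p,.238,0,.222),(330,290)),("side",lambda p:door(p,.238,.018,.222),(334.5,297)),("top",lambda p:door(p,.238,0,.222),(187,307)),("top",lambda p:door(p,.0,.018,.222),(79,223)),("side",lambda p:door(p,0,.018,.222),(224,356))]
res=lambda p:np.concatenate([proj(c,f(p))[0]-uv for c,f,uv in obs])
s=least_squares(res,[.72,.23,.27,.74],loss="soft_l1",f_scale=1.5)
print(s.x.round(4));print(s.fun.reshape(-1,2).round(1))
p=s.x;np.save("p.npy",p)
for t in [p[3],p[3]/2,.1,.04,0]:
    q=p.copy();q[3]=t;print(t.__round__(3),"face",door(q,.17,.018,.18).round(4),"tcp8",door(q,.17,.026,.18).round(4),"pre",door(q,.17,.065,.18).round(4))
```

```text
0.0188
[0.7206 0.2351 0.2656 0.775 ]
[[-1.5 -2.2]
 [ 0.4 -0.9]
 [ 1.9  0.9]
 [-2.7  1.2]
 [-1.8 -0.4]
 [-0.3 -3.2]
 [ 0.7 -2.3]
 [-1.3  0.7]
 [ 1.8 -0.8]
 [ 1.8  0.8]
 [ 2.  -0.2]
 [-2.9  2. ]
 [-1.6  0.1]]
0.775 face [0.4843 0.1824 0.18  ] tcp8 [0.4773 0.1863 0.18  ] pre [0.4433 0.2053 0.18  ]
0.388 face [0.5444 0.1555 0.18  ] tcp8 [0.5365 0.1565 0.18  ] pre [0.4977 0.1612 0.18  ]
0.1 face [0.5932 0.1514 0.18  ] tcp8 [0.5853 0.1501 0.18  ] pre [0.5468 0.1437 0.18  ]
0.04 face [0.6034 0.1523 0.18  ] tcp8 [0.5956 0.1505 0.18  ] pre [0.5576 0.1418 0.18  ]
0 face [0.6102 0.1533 0.18  ] tcp8 [0.6025 0.1512 0.18  ] pre [0.5648 0.141  0.18  ]
```

Emit:
arm_command:
  series: "0 0 0 0 -0.03 0.01 0; 0 0 0 -0.02 -0.005 0.015 0; 0 0 0 -0.038 0 0.032 0; 0 0 0 -0.038 0 0.032 0; 0 0 0 -0.038 0 0.032 0; 0 0 0 -0.038 0 0.032 0; 0 0 0 -0.038 0 0.032 0; 0 0 0 -0.038 0 0.032 0; 0 0 0 -0.038 0 0.032 0; 0 0 0 -0.038 0 0.032 0; 0 0 0 -0.038 0 0.032 0; 0 0 0 0 0 0 0"

```text
time: 1.7
tool_pos: [0.3637, -0.0446, 0.2424]
ee_rot: [-1.562, -0.002, -1.176]
wrist_force: [0.3, -0.0, -0.3]
width: 0.002
```

Emit:
arm_command:
  series: "0 0 0 -0.034 0 0.027 0; 0 0 0 -0.034 0 0.027 0; 0 0 0 -0.034 0 0.027 0; 0 0 0 -0.034 0 0.027 0; 0 0 0 -0.034 0 0.027 0; 0 0 0 -0.034 0 0.027 0; 0 0.06 0 0 0 0 0; 0 0.06 0 0 0 0 0; 0 0 0 0 0.03 0 0; 0 0 0 0 0.03 0 0; 0 0 0 0 0 0 0"

```text
time: 2.8
tool_pos: [0.4433, 0.2087, 0.1825]
ee_rot: [-1.556, -0.009, -1.309]
wrist_force: [0.9, 0.4, -0.7]
width: 0.0004
```

Run:
```python
from h import *
for c in ["side","top"]:
    im=robot.snapshot(c);cv2.imwrite(f"pics/{c}1.png",im)
    if c=="side": im1=im
cv2.imwrite("pics/m1.png",cv2.resize(np.hstack([im1[150:420,120:420],im[150:420,40:340]]),None,fx=1.3,fy=1.3))
print(robot.get_obs()["wrist_force"])
```

```text
[ 0.35388313 -0.75618015  1.25884404]
```

View pics/m1.png

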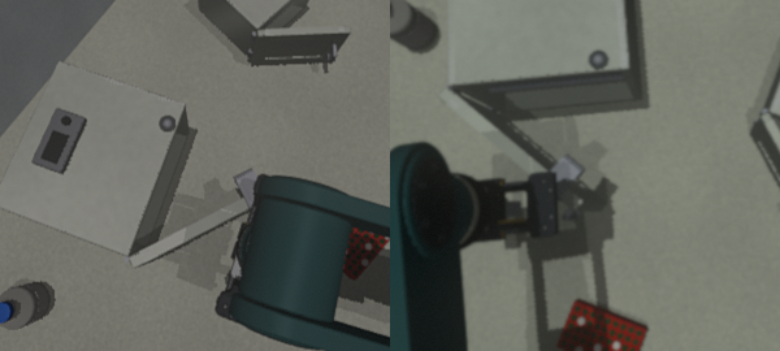

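Emit:
arm_command:
  series: "0 0 0 0.010 0 0.009 0; 0 0 0 0.010 0 0.009 0; 0 0 0 0.010 0 0.009 0; 0 0 0 0.011 0 0.0125 0; 0 0 0 0.011 0 0.0125 0; 0 0 0 0.011 0 0.0125 0; 0 0 0 0.011 0 0.0125 0; 0 0 0 0 0 0 0"

```text
time: 3.7
tool_pos: [0.5523, 0.1512, 0.1974]
ee_rot: [-1.536, -0.009, -1.313]
wrist_force: [0.3, 0.0, -0.4]
width: 0.0004
```

Run:
```python
from h import *
for c in ["side","top"]:
    im=robot.snapshot(c)
    if c=="side": im1=im
cv2.imwrite("pics/m2.png",cv2.resize(np.hstack([im1[150:420,120:420],im[150:420,40:340]]),None,fx=1.3,fy=1.3))
print(robot.get_obs()["wrist_force"])
```

```text
[-0.05013122  0.08092508 -0.83499709]
```

View pics/m2.png

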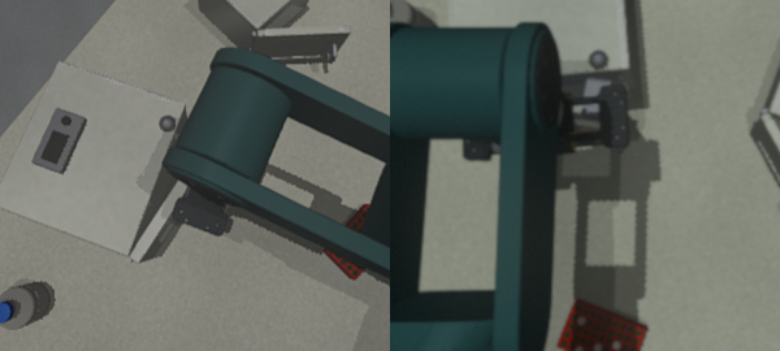

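Emit:
arm_command:
  series: "-0.035 0 0 0.005 0.008 0.01 0; 0 0 0 0.004 0.008 0.01 0; 0 0 0 0.003 0 0.01 0; 0 0 0 0 0 0 0"

```text
time: 4.2
tool_pos: [0.5834, 0.1492, 0.1825]
ee_rot: [-1.571, -0.007, -1.31]
wrist_force: [-0.1, -0.3, -0.1]
width: 0.0005
```

Emit:
arm_command:
  series: "0 0 0 0.001 0 0.007 0; 0 0 0 0.001 0 0.007 0; 0 0 0 0 0 0.005 0; 0 0 0 0 0 0 0"

```text
time: 4.6
tool_pos: [0.5922, 0.1504, 0.1832]
ee_rot: [-1.596, -0.007, -1.31]
wrist_force: [-0.6, 0.2, -0.1]
width: 0.0005
```

Emit:
arm_command:
  series: "0.025 0 0 0 0 0.008 0; 0 0 0 0 0 0.008 0"

```text
time: 4.8
tool_pos: [0.6031, 0.1526, 0.1833]
ee_rot: [-1.581, -0.009, -1.311]
wrist_force: [-20.1, -6.1, 8.6]
width: 0.0005
```

Emit:
arm_command:
  series: "0 0 0 0 0 0.003 0; 0 0 0 0 0 0 0"

```text
time: 5.0
tool_pos: [0.6022, 0.1524, 0.1835]
ee_rot: [-1.591, -0.009, -1.311]
wrist_force: [0.8, 0.1, 0.5]
width: 0.0009
```

Emit:
arm_command:
  series: "0 0 0 0 0 -0.01 0; 0 0 0 0 0 -0.03 0; 0 0 0 0 -0.01 -0.04 0; 0 0 0 0 -0.02 -0.04 0; 0 0 0 0 -0.02 -0.04 0; 0 0 0 0 -0.02 -0.04 0; 0 0 0 0.03 0 -0.02 0; 0 0 0 0 0 0 0"

```text
time: 5.8
tool_pos: [0.3925, 0.0675, 0.2608]
ee_rot: [-1.573, -0.01, -1.306]
wrist_force: [-0.8, -0.0, 0.4]
width: 0.0003
```

Run:
```python
from h import *
for c in ["side","top"]:
    im=robot.snapshot(c);cv2.imwrite(f"pics/{c}3.png",im)
    if c=="side": im1=im
cv2.imwrite("pics/m3.png",cv2.resize(np.hstack([im1[150:420,100:400],im[70:340,40:340]]),None,fx=1.3,fy=1.3))
print(robot.get_obs()["wrist_force"])
p=np.load("p.npy")
```

```text
[1.54209764 0.96998601 0.57310699]
```

View pics/m3.png

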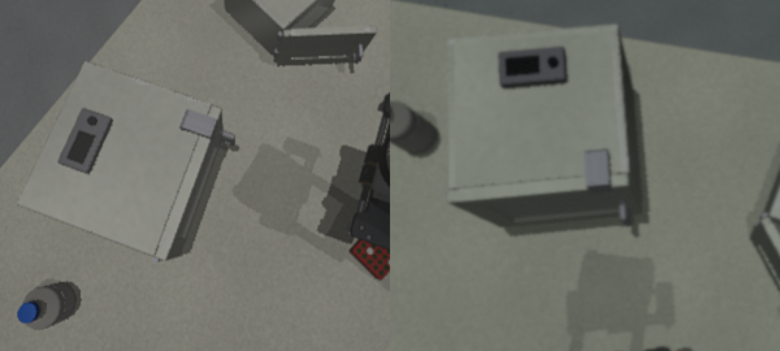

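Run:
```python
from h import *
im=robot.snapshot("top");s=robot.snapshot("side")
cv2.imwrite("pics/z.png",np.hstack([cv2.resize(im[170:270,75:250],None,fx=2.25,fy=2.25,interpolation=2)[:, :393],cv2.resize(s[220:320,200:300],None,fx=2.25,fy=2.25,interpolation=2)]))
p=np.load("p.npy");x,y,a=p[:3]
R=np.array([[np.cos(a),-np.sin(a)],[np.sin(a),np.cos(a)]])
for t in (0,.05,.1):
    M=lambda r,o:np.array([np.cos(t)*-o-np.sin(t)*r, np.sin(t)*o-np.cos(t)*r])
    P=[np.r_[R@(M(r,o)+[-.11,.12])+[x,y],.222] for r,o in((0,.018),(.238,.018))]
    print(t,proj("top",P).round(1).tolist(),proj("side",P).round(1).tolist())
a=cv2.imread("pics/top0.png")[150:340,310:450];b=im[150:340,310:450]
print("dryer top diff",cv2.absdiff(a,b).max(2).mean(),(cv2.absdiff(a,b).max(2)>40).sum())
```

```text
0 [[83.7, 227.3], [224.4, 214.4]] [[227.6, 350.2], [271.6, 232.2]]
0.05 [[83.1, 227.3], [224.2, 221.2]] [[227.4, 350.7], [276.9, 234.7]]
0.1 [[82.6, 227.3], [223.6, 228.0]] [[227.2, 351.2], [282.1, 237.4]]
dryer top diff 1.1923684210526315 0
```

View pics/z.png

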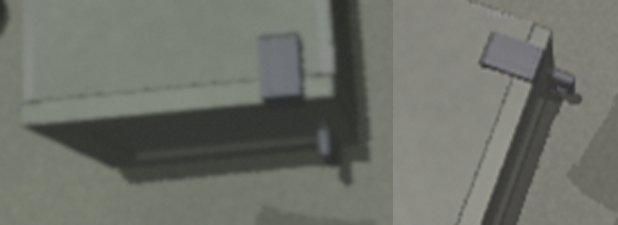

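The top view shows the door's outer edge running from (85,226) to (223,213). The prediction for 0 rad is (84,227) to (224,214), and for 0.05 rad the free end would be at row 221. The door is therefore shut, and the drying cabinet looks unchanged.

```bash
python3 -c "
from bench import robot
print(robot.close_job())"
```

```text
the job is handed in; nothing more can be done
None
```

The incubator door is shut and on its catch, and I handed the job in at about 6 s of the 34 s allowed. I pushed it with the closed fingers, about 170 mm from the hinge, past the catch and onto its stop. I then backed the arm well clear.

- **Incubator door:** With nothing touching it, its outer edge in the last top picture matched the prediction for 0 rad to about 2 px. An opening of 0.05 rad would have shifted the free end by 7 px. A 2 px offset is about 0.014 rad, inside the 0.025 rad limit. The edge was parallel to the roof's front edge, and the striker sat over the ball.
- **Force:** The reading peaked at about 23 N, at the end of the push. It fell to about 1 N once the door was seated, and stayed within 2 N of zero after the arm backed off.
- **Drying cabinet:** The region of the top picture around it, including its open door, showed no change from the first picture.

The first push towards the catch fell short, moving about 9 mm of the 19 mm commanded, so I pushed again. The pose fit had leftover errors of 2 to 3 px. No check failed.

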